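# Find the heavy-based lassi tumbler and hold it over the patila

## Task

The two steel tumblers standing singly on the blue shelf look alike, but one has a heavy base and the other belongs with the ordinary ones in the stack: lift them in turn and feel which is heavier. Lower the lighter one, without dropping it, fully down into the top tumbler of the stack and let go of it; then finish holding the heavier one upright in the gripper just above the open mouth of the aluminium patila, wholly over the mouth and clear of the rim, ready to be filled. Do not put it down, and leave the patila, the masala box and the pickle jar where they stand.

Things in the scene. Friction and masses are not known exactly. Their poses are not given: they have to be found in the camera images.
- tumbler_a: steel tumbler, open-topped, 110 mm tall: tapered body 40 mm across at the foot, 54 at 70 mm height; there a bead steps out to a collar 63-65 across up to the rim (58 inside; grip here). Inner floor 22 mm up. Origin: centre of the foot's underside; z up its axis. Stands singly on the shelf. Either this or tumbler_b is the heavier: 260-350 g against 110-140 g (weight in the base).
- tumbler_b: steel tumbler, open-topped, 110 mm tall: tapered body 40 mm across at the foot, 54 at 70 mm height; there a bead steps out to a collar 63-65 across up to the rim (58 inside; grip here). Inner floor 22 mm up. Origin: centre of the foot's underside; z up its axis. Stands singly on the shelf. Looks just like tumbler_a; may be the lighter or the heavier.
- stack_lower: the lower tumbler of the stack of two, 120 g, of the same shape and size as tumbler_a, standing upright on the shelf. Origin: centre of the foot's underside; z up.
- stack_upper: upper tumbler of the stack, 120 g, same shape, nested in stack_lower: its bead rests on the lower rim, so its foot is 40 mm above the lower foot, its rim 150 mm above the shelf. A third one fully nested sits the same way, foot 40 mm above this foot; sideways play 2 mm nested, 9 mm at entry. Origin: centre of the foot's underside; z up.
- patila: an open aluminium cooking pot (patila), straight-sided with a turned-out rim, 188 mm across the rim, 174 mm across the mouth, 90 mm high, empty, 0.6 kg, standing loose on the shelf. Origin: centre of its underside; z up.
- masala_box: a red plastic masala box with a ribbed twist cap, 92 mm across, 89 mm high, standing loose at the back of the shelf; a bystander. Origin: centre of its underside.
- pickle_jar: an amber glass pickle jar with a steel lid, 68 mm across, 105 mm high, standing loose at the back of the shelf; a bystander. Origin: centre of its underside.
- shelf: the fixed blue plank shelf, 400 mm deep (x) by 1420 mm long (y). Origin: centre of its top face, on which everything stands; its top is 30 mm above the robot's mounting surface. At its left (+y) end, beyond y = 0.45 and x = 0.57, a small fixed cupboard 240 mm high stands with a round wooden chakla leaning on its side.
There are look-alikes about, which are no part of the job. What is shaped like the stack_upper but brown or green is not meant. Leave any brown look-alike of the tumbler_a alone.

How it is judged (in metres and radians):
On the way, in this order (a step that is already met when the one before it is completed fails the run):
1. one of the two single tumblers is lifted clear of the shelf in the gripper (((height (world z) of tumbler_a above 0.06 m and contact force between the fingers and tumbler_a above 0.5 N) or (height (world z) of tumbler_b above 0.06 m and contact force between the fingers and tumbler_b above 0.5 N))), for 0.2 s.
2. the lighter tumbler is fully nested in the top of the stack and let go (contact force between stack_lower and shelf between 3 and 4.3 N and z of stack_upper in the frame of stack_lower between 0.034 and 0.046 m and horizontal distance between stack_upper and stack_lower below 0.007 m and angle between each of stack_lower, patila's own z axis and vertical below 0.08 rad and height (world z) of stack_lower between 0.025 and 0.035 m and ((z of tumbler_a in the frame of stack_upper between 0.034 and 0.046 m and horizontal distance between tumbler_a and stack_upper below 0.007 m and angle between tumbler_a's own z axis and vertical below 0.12 rad and contact force between the fingers and tumbler_a below 0.1 N and linear speed of tumbler_a below 0.03 m/s) or (z of tumbler_b in the frame of stack_upper between 0.034 and 0.046 m and horizontal distance between tumbler_b and stack_upper below 0.007 m and angle between tumbler_b's own z axis and vertical below 0.12 rad and contact force between the fingers and tumbler_b below 0.1 N and linear speed of tumbler_b below 0.03 m/s))), for 0.2 s.
At the end, for the whole second after the job is handed in: The lighter tumbler rests let go in the stack's top (foot 40+-6 mm up, axes within 7 mm; stack of 3 presses the shelf with 3.0-4.3 N, 4.9 N+ with the heavier); the other is held still, tilt under 0.2, foot 100-220 mm above the patila's underside (rim 90), within 60 mm of its axis, not touching it (contact force between stack_lower and shelf between 3 and 4.3 N and z of stack_upper in the frame of stack_lower between 0.034 and 0.046 m and horizontal distance between stack_upper and stack_lower below 0.007 m and angle between each of stack_lower, patila's own z axis and vertical below 0.08 rad and height (world z) of stack_lower between 0.025 and 0.035 m and ((z of tumbler_a in the frame of stack_upper between 0.034 and 0.046 m and horizontal distance between tumbler_a and stack_upper below 0.007 m and angle between tumbler_a's own z axis and vertical below 0.12 rad and contact force between the fingers and tumbler_a below 0.1 N and linear speed of each of tumbler_a, tumbler_b below 0.03 m/s and z of tumbler_b in the frame of patila between 0.1 and 0.22 m and horizontal distance between tumbler_b and patila below 0.06 m and angle between tumbler_b's own z axis and vertical below 0.2 rad and contact force between the fingers and tumbler_b above 1 N and contact force between tumbler_b and patila below 0.05 N) or (z of tumbler_b in the frame of stack_upper between 0.034 and 0.046 m and horizontal distance between tumbler_b and stack_upper below 0.007 m and angle between tumbler_b's own z axis and vertical below 0.12 rad and contact force between the fingers and tumbler_b below 0.1 N and linear speed of each of tumbler_b, tumbler_a below 0.03 m/s and z of tumbler_a in the frame of patila between 0.1 and 0.22 m and horizontal distance between tumbler_a and patila below 0.06 m and angle between tumbler_a's own z axis and vertical below 0.2 rad and contact force between the fingers and tumbler_a above 1 N and contact force between tumbler_a and patila below 0.05 N))); the arm keeps its last pose, push and grip.
It fails at once if the patila, the masala box or the pickle jar is shifted by more than 30 mm (distance of any of patila, masala_box, pickle_jar from where it was at the start of the episode above 0.03 m).
It fails at once if a tumbler is dropped: it falls free faster than 0.55 m/s (about 15 mm of fall) ((contact force between the fingers and tumbler_a below 0.05 N and linear speed of tumbler_a above 0.55 m/s) or (contact force between the fingers and tumbler_b below 0.05 N and linear speed of tumbler_b above 0.55 m/s)).
It also fails if it takes over 72 s, if anything falls off the work surface, if the arm or the gripper's body presses on something with over 40 N, if the wrist force passes 120 N, or if a joint passes its speed limit or range.

## Robot

A 6-joint arm with a two-finger parallel gripper is mounted at the origin on the work surface. World frame = base frame: x ahead of the robot, y to its left, z up, the work surface at z = 0. Lengths are in m, angles in degrees, forces in N, time in s.
With the tool pointing down it reaches from about 0.25 to 0.725 m from the base axis. Payload 9.7 kg.
Tool frame: the origin (TCP) lies at the very end of the fingers, on their centre line; the grasp point (between the pads) lies 19 mm behind it; z points along the fingers, y is the line along which they close (so a half turn about z gives the same grasp; the last joint's range is limited). The gripper opens to 85 mm and grips with 20 to 120 N. Pads are 22 mm wide; open, the fingers measure 114 mm over their backs; the gripper's body (76 mm by 85 mm) begins 54 mm behind the grasp point. The pads swing forward as they close: fully open they stand 13 mm farther back than shut.
Start: joints at [72.193, 4.979, 10.078, 95.1, 0, 90], TCP at [0.168, 0.524, 0.231] pointing down, gripper open.
Joint ranges: [-179.16, 179.16], [-48.56, 103.87], [-65.8, 70.77], [-126.05, 130.52], [-82.76, 87.17], [-180, 180]. Speed limits (degrees/s): [127.2, 127.2, 147.25, 180, 180, 180].

## Interface

Orientations are given as [roll, pitch, yaw] about the fixed x, y, z axes, in that order (R = Rz(yaw) Ry(pitch) Rx(roll)).
In Python, from workcell import telemetry, optics, workorder gives the robot as it stands.
- The arm moves only by the shell command python3 -m handwheel 'ROWS' [FORCE]. ROWS is JSON, a list of rows, each an object of numbers: "tx", "ty", "tz": the shift along the tool's x, y, z in m; "ax", "ay", "az": the turn, a rotation vector about the tool's x, y, z in degrees; "jaw": the gripper command: -1 is shut, 1 is fully open, values between are in proportion. A call has exactly 10 rows; each row shifts and turns the commanded pose from where the row before left it, along the tool's axes as they then stand; what a row does not reach is not made up. A row lasts 1/8 s, in which the tool goes at most 62.5 mm and 10.7 degrees, less where a joint would pass 70% of its speed; a pose out of reach is approached as far as the arm can. A call is refused whole if a number of a shift passes 0.0625 or a number of a turn 10.7, either way. A call with a gripper value outside its range is refused whole. The fingers move at their own pace and stop on an object; FORCE is the grip in N (left out, the last holds). Time passes only in rows, so rows that do not move let the fingers close, or fill a call up. It gives the time, the measured TCP pose, the force, the opening and the grip force at its end, in the units of the state.
- telemetry.get_obs(): the state, without advancing time (a new reading comes with each control period).
- optics.camera(name): name is "scene" or "top" or "wrist"; returns a dict with "color" (400x640x3 uint8, red, green, blue), "K" (3x3 intrinsics, pixels), "extrinsics" (4x4, takes a point from camera to world coordinates); the wrist camera has in their place "mount" (4x4, takes a point from camera to tool coordinates, whose origin is the TCP and whose axes are the flange's). Camera axes: x right, y down, z forward; pixel columns grow to the right and rows downward; lengths in m; the calibration is good to about 2 mm. A picture is of the moment at which its call begins: read the wrist's pose just before it. There is no depth.
- workorder.job_done(): hands the job in; it is judged then, once.
The state is a dict: "time": time; "q": joint angles; "qd": joint speeds; "joint_efforts": joint torques, N m; "ee_pos": TCP position; "tcp_rot": TCP orientation; "wrist_force": force on the tool from outside, world axes, zero at the start; "torque": the same for the moment, N m; "opening": finger opening in m; "grasp_force": force on a finger pad.
Only numpy, scipy, OpenCV 4.12 (cv2) and the standard library are available. Lean on these libraries where they do the work, as an engineer would, in place of code of your own. Each camera call takes 0.05 s, during which the arm holds its last target. There are 200 camera calls.

## Working session

There is one attempt and no reset: what is moved stays moved. The work goes in short steps, Python scripts to look and compute and a shell command to move; the robot and the scene stay as the last step left them, time stands still between calls to the robot, and variables do not carry over. Pictures are saved under pics/ and viewed, at most 10 in all, crops included, and the job is handed in when it is done.

```bash
mkdir -p pics; cat > h.py <<'E'
import numpy as np, cv2
from workcell import telemetry, optics, workorder
from scipy.spatial.transform import Rotation as R
def cam(n):
    o=telemetry.get_obs(); c=optics.camera(n); K=np.array(c["K"])
    if n=="wrist":
        T=np.eye(4); T[:3,:3]=R.from_euler('xyz',o["tcp_rot"],degrees=True).as_matrix(); T[:3,3]=o["ee_pos"]
        E=T@np.array(c["mount"])
    else: E=np.array(c["extrinsics"])
    return c["color"],K,E
def save(im,f): cv2.imwrite(f,cv2.cvtColor(im,cv2.COLOR_RGB2BGR))
def world(px,z,K,E):
    d=E[:3,:3]@np.linalg.solve(K,[px[0],px[1],1.]); p=E[:3,3]
    return p+d*(z-p[2])/d[2]
def pix(p,K,E):
    q=K@(E[:3,:3].T@(np.array(p)-E[:3,3])); return q[:2]/q[2]
E
python3 - <<'E'
from h import *
for n in("scene","top"):
    im,K,E=cam(n); save(im,f"pics/{n}0.png"); print(n,K.tolist(),E.round(3).tolist())
o=telemetry.get_obs(); print(o)
E
```

```text
scene [[464.8442556856887, 0.0, 319.38700238078735], [0.0, 464.8442556856887, 198.10732723575998], [0.0, 0.0, 1.0]] [[0.759, 0.504, -0.412, 0.973], [0.651, -0.578, 0.491, -0.52], [0.01, -0.641, -0.767, 0.91], [0.0, 0.0, 0.0, 1.0]]
top [[364.1421697121989, 0.0, 317.5703216354735], [0.0, 364.1421697121989, 191.96465676422167], [0.0, 0.0, 1.0]] [[-0.021, -0.987, 0.157, 0.387], [-0.999, 0.016, -0.029, 0.031], [0.026, -0.157, -0.987, 1.031], [0.0, 0.0, 0.0, 1.0]]
{'time': 0.1, 'q': array([ 7.21914034e+01,  5.00882623e+00,  1.00394182e+01,  9.50976660e+01,
       -1.05642978e-03,  9.00004311e+01]), 'qd': array([ 0.03907654, -0.11312888,  0.13639069,  0.06621403, -0.07616843,
       -0.0374482 ]), 'joint_efforts': array([ 2.69493330e-04, -5.21560585e+01,  4.65653694e+01,  1.59085274e-02,
        8.38785724e-06, -1.47667180e-05]), 'ee_pos': array([0.16815852, 0.52346543, 0.23064933]), 'tcp_rot': array([-1.79932926e+02,  1.05693371e-03,  1.62190974e+02]), 'wrist_force': array([-0.15536263, -0.72139979,  0.47334574]), 'torque': array([-0.00356176,  0.01875485, -0.00474452]), 'grasp_force': 0.0, 'opening': 0.08530658512077756}
```

View pics/scene0.png

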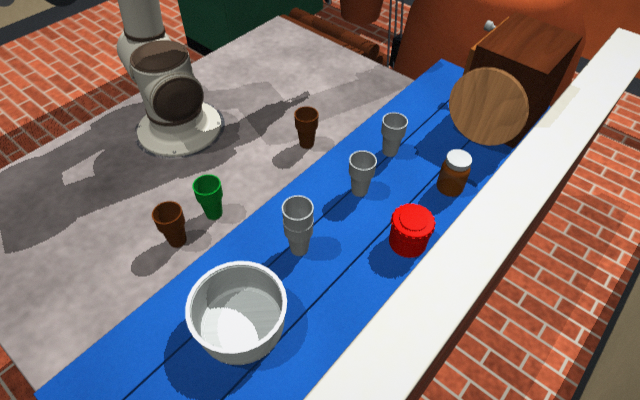

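View pics/top0.png

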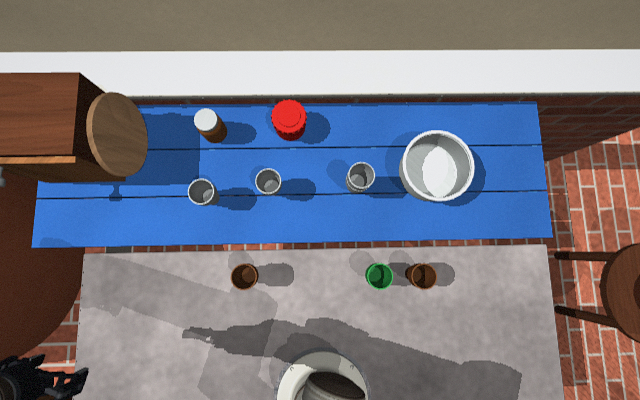

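The scene view shows steel singles at (394,130) and (362,170) and the taller steel stack at (297,222). It also shows brown cups at (306,125) and (170,222), a green one at (208,195) and the patila at (237,305). In the top view the singles are at (201,191) and (268,181), the stack at (360,176) and the patila at (437,165). The brown and green cups, all on the grey surface, are the look-alikes, so I choose the steel ones on the shelf.

```bash
python3 - <<'E'
from h import *
im,K,E=cam("top"); im2,K2,E2=cam("scene")
# close crop
a=cv2.resize(im[130:220,170:490],None,fx=2.4,fy=2.4,interpolation=cv2.INTER_CUBIC)
b=cv2.resize(im2[100:280,260:420],None,fx=1.9,fy=1.9,interpolation=cv2.INTER_CUBIC)
H=np.zeros((a.shape[0]+b.shape[0],max(a.shape[1],b.shape[1]),3),np.uint8)
H[:a.shape[0],:a.shape[1]]=a;H[a.shape[0]:,:b.shape[1]]=b
save(H,"pics/crop.png")
for n,z,p,q in(("L",.14,(201.5,186.5),(395,120)),("R",.14,(268,176.5),(363,158)),("S",.18,(361,172),(298,207)),("P",.12,(437,162),(237,302)),("jar",.135,(208,120),(459,158)),("box",.119,(289,117),(412,217))):
    print(n,world(p,z,K,E).round(3),world(q,z,K2,E2).round(3))
E
```

```text
L [0.547 0.291 0.14 ] [0.536 0.293 0.14 ]
R [0.57  0.127 0.14 ] [0.556 0.132 0.14 ]
S [ 0.569 -0.099  0.18 ] [ 0.563 -0.099  0.18 ]
P [ 0.606 -0.307  0.12 ] [ 0.597 -0.306  0.12 ]
jar [0.72  0.281 0.135] [0.724 0.285 0.135]
box [0.732 0.075 0.119] [0.732 0.077 0.119]
```

View pics/crop.png

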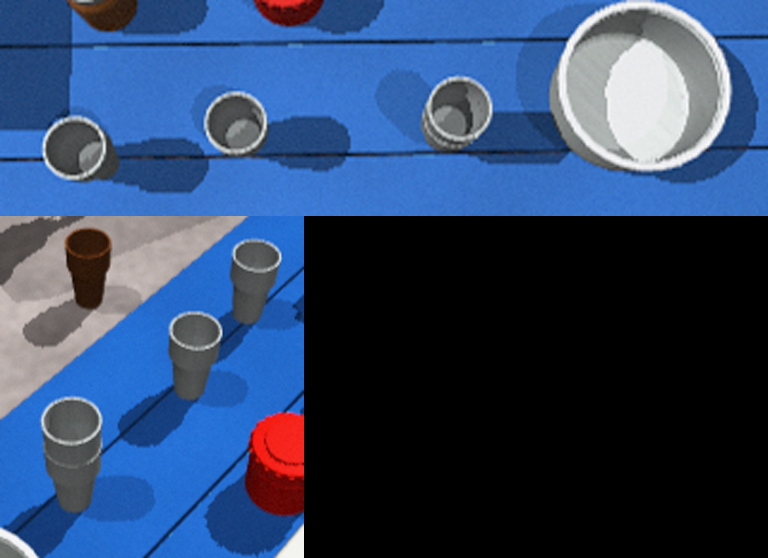

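Rim centres read from the crop are (201.3,191.7), (268.3,181.3), stack (361.3,175.4) and patila (437.5,166). With these the top view agrees with the scene view: L≈(.535,.292), R≈(.557,.130), S≈(.562,-.099), P≈(.597,-.307). I'll turn to yaw 90 so that tool x = world y, tool y = world x and tool z is down, then go above L.

```bash
python3 -m handwheel '[{"az":10.3,"tz":-0.01,"jaw":1},{"az":10.3,"tz":-0.01},{"az":10.3,"tz":-0.01},{"az":10.3,"tz":-0.01},{"az":10.3},{"az":10.3},{"az":10.4},{"ty":0.04,"tx":-0.025},{"ty":0.04,"tx":-0.025},{"ty":0.04,"tx":-0.025}]' 40
python3 -m handwheel '[{"ty":0.04,"tx":-0.025},{"ty":0.04,"tx":-0.025},{"ty":0.04,"tx":-0.025},{"ty":0.04,"tx":-0.025},{"ty":0.04,"tx":-0.025},{"ty":0.04,"tx":-0.03},{"tz":0.0},{"tz":0.0},{"tz":0.0},{"tz":0.0}]'
python3 - <<'E'
from h import *
o=telemetry.get_obs(); print(o["ee_pos"],o["tcp_rot"],o["wrist_force"])
im,K,E=cam("wrist"); save(im,"pics/w1.png"); print(E.round(3).tolist())
for n,p in(("L",(.535,.292,.14)),("R",(.557,.13,.14)),("Lf",(.535,.292,.052))): print(n,pix(p,K,E))
E
```

```text
[0.16816124 0.52352743 0.23085687] [-1.79953895e+02 -1.32643284e-03  1.62194427e+02] [-0.29883847  0.2278364   0.86483139]
[[0.306, 0.915, 0.264, 0.101], [0.952, -0.294, -0.085, 0.544], [-0.001, 0.277, -0.961, 0.374], [0.0, 0.0, 0.0, 1.0]]
L [224.35364676 562.18447896]
R [103.75777573 601.02292276]
Lf [242.60792276 475.30681796]$[0]: bad value
$[0]: bad value
```

View pics/w1.png

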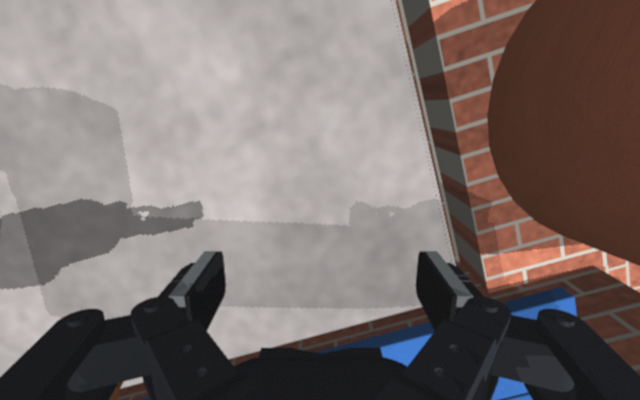

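The wrist view shows only grey table, because the arm didn't move: the rows were refused. I'll give every key in each row.

```bash
python3 -m handwheel '[{"tx":0,"ty":0,"tz":-0.01,"ax":0,"ay":0,"az":10.3,"jaw":1},{"tx":0,"ty":0,"tz":-0.01,"ax":0,"ay":0,"az":10.3,"jaw":1},{"tx":0,"ty":0,"tz":-0.01,"ax":0,"ay":0,"az":10.3,"jaw":1},{"tx":0,"ty":0,"tz":-0.01,"ax":0,"ay":0,"az":10.3,"jaw":1},{"tx":0,"ty":0,"tz":0,"ax":0,"ay":0,"az":10.3,"jaw":1},{"tx":0,"ty":0,"tz":0,"ax":0,"ay":0,"az":10.3,"jaw":1},{"tx":0,"ty":0,"tz":0,"ax":0,"ay":0,"az":10.4,"jaw":1},{"tx":-0.025,"ty":0.04,"tz":0,"ax":0,"ay":0,"az":0,"jaw":1},{"tx":-0.025,"ty":0.04,"tz":0,"ax":0,"ay":0,"az":0,"jaw":1},{"tx":-0.025,"ty":0.04,"tz":0,"ax":0,"ay":0,"az":0,"jaw":1}]' 40
```

```text
time: 1.5
ee_pos: [0.2892, 0.4478, 0.2712]
tcp_rot: [180.0, 0.0, 90.0]
wrist_force: [0.3, 0.2, 0.1]
opening: 0.0854
grasp_force: 0.0
```

```bash
python3 -m handwheel '[{"tx":-0.026,"ty":0.041,"tz":0,"ax":0,"ay":0,"az":0,"jaw":1},{"tx":-0.026,"ty":0.041,"tz":0,"ax":0,"ay":0,"az":0,"jaw":1},{"tx":-0.026,"ty":0.041,"tz":0,"ax":0,"ay":0,"az":0,"jaw":1},{"tx":-0.026,"ty":0.041,"tz":0,"ax":0,"ay":0,"az":0,"jaw":1},{"tx":-0.026,"ty":0.041,"tz":0,"ax":0,"ay":0,"az":0,"jaw":1},{"tx":-0.026,"ty":0.041,"tz":0,"ax":0,"ay":0,"az":0,"jaw":1},{"tx":0,"ty":0,"tz":0,"ax":0,"ay":0,"az":0,"jaw":1},{"tx":0,"ty":0,"tz":0,"ax":0,"ay":0,"az":0,"jaw":1},{"tx":0,"ty":0,"tz":0,"ax":0,"ay":0,"az":0,"jaw":1},{"tx":0,"ty":0,"tz":0,"ax":0,"ay":0,"az":0,"jaw":1}]'
python3 - <<'E'
from h import *
im,K,E=cam("wrist"); save(im,"pics/w2.png"); print(E[:3,3])
for n,p in(("L",(.535,.292,.14)),("R",(.557,.13,.14)),("S",(.562,-.099,.18))): print(n,pix(p,K,E))
E
```

```text
time: 2.75
ee_pos: [0.5335, 0.2933, 0.2717]
tcp_rot: [180.0, -0.0, 90.1]
wrist_force: [0.6, 0.0, 0.4]
opening: 0.0853
grasp_force: 0.0
[0.53370328 0.36230671 0.41490726]
L [321.68449459 188.17031049]
R [343.00929309 342.93437416]
S [345.76132991 544.29802584]
```

View pics/w2.png

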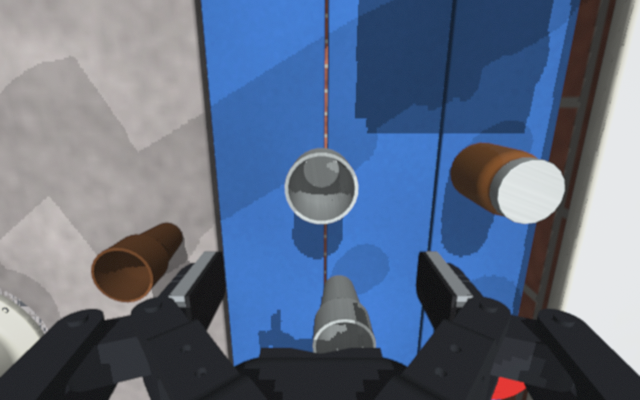

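The wrist view shows the L rim at (321,187) against a predicted (321.7,188.2), and R at (344,340) against (343,343), so the positions are confirmed. Next I'll descend on L and grip.

```bash
python3 -m handwheel '[{"tx":0,"ty":0.0015,"tz":0.028,"ax":0,"ay":0,"az":0,"jaw":1},{"tx":-0.001,"ty":0,"tz":0.028,"ax":0,"ay":0,"az":0,"jaw":1},{"tx":0,"ty":0,"tz":0.028,"ax":0,"ay":0,"az":0,"jaw":1},{"tx":0,"ty":0,"tz":0.028,"ax":0,"ay":0,"az":0,"jaw":1},{"tx":0,"ty":0,"tz":0.028,"ax":0,"ay":0,"az":0,"jaw":1},{"tx":0,"ty":0,"tz":0.028,"ax":0,"ay":0,"az":0,"jaw":1},{"tx":0,"ty":0,"tz":0,"ax":0,"ay":0,"az":0,"jaw":1},{"tx":0,"ty":0,"tz":0,"ax":0,"ay":0,"az":0,"jaw":-1},{"tx":0,"ty":0,"tz":0,"ax":0,"ay":0,"az":0,"jaw":-1},{"tx":0,"ty":0,"tz":0,"ax":0,"ay":0,"az":0,"jaw":-1}]' 40
```

```text
time: 4.05
ee_pos: [0.536, 0.2921, 0.1054]
tcp_rot: [179.9, -0.1, 90.0]
wrist_force: [-2.9, -1.0, 7.6]
opening: 0.0638
grasp_force: 44.7
```

```bash
python3 -m handwheel '[{"tx":0,"ty":0,"tz":0,"ax":0,"ay":0,"az":0,"jaw":-1},{"tx":0,"ty":0,"tz":-0.01,"ax":0,"ay":0,"az":0,"jaw":-1},{"tx":0,"ty":0,"tz":-0.015,"ax":0,"ay":0,"az":0,"jaw":-1},{"tx":0,"ty":0,"tz":-0.015,"ax":0,"ay":0,"az":0,"jaw":-1},{"tx":0,"ty":0,"tz":-0.01,"ax":0,"ay":0,"az":0,"jaw":-1},{"tx":0,"ty":0,"tz":0,"ax":0,"ay":0,"az":0,"jaw":-1},{"tx":0,"ty":0,"tz":0,"ax":0,"ay":0,"az":0,"jaw":-1},{"tx":0,"ty":0,"tz":0,"ax":0,"ay":0,"az":0,"jaw":-1},{"tx":0,"ty":0,"tz":0,"ax":0,"ay":0,"az":0,"jaw":-1},{"tx":0,"ty":0,"tz":0,"ax":0,"ay":0,"az":0,"jaw":-1}]' 40; python3 - <<'E'
from h import *
for i in range(6):
    o=telemetry.get_obs(); print(o["wrist_force"],o["joint_efforts"][1:4]); optics.camera("top")
E
```

```text
time: 5.3
ee_pos: [0.5356, 0.2916, 0.1531]
tcp_rot: [-180.0, 0.0, 90.0]
wrist_force: [-0.1, -0.6, -3.8]
opening: 0.0634
grasp_force: 44.9
[-0.10950565 -0.61870558 -3.82872906] [-6.26004553e+01  4.86845469e+01  7.72676838e-03]
[ 0.3125706  -0.31342967 -3.02264728] [-6.26021218e+01  4.86905336e+01  6.65994288e-03]
[ 0.0650439   0.46561191 -3.04826913] [-6.26094317e+01  4.87002897e+01  5.71496232e-03]
[ 0.1732082   0.11603104 -3.00235132] [-6.26194954e+01  4.87110651e+01  5.05972144e-03]
[-0.3438576   0.54743994 -3.77508598] [-6.26295805e+01  4.87217367e+01  4.53018467e-03]
[-0.22099952  0.36581449 -4.00318479] [-6.26393580e+01  4.87302876e+01  4.14424037e-03]
```

L weighs about 3.4 N, so it's the heavy one. I'll set it back gently, then lift R.

```bash
python3 -m handwheel '[{"tx":0,"ty":0,"tz":0.015,"ax":0,"ay":0,"az":0,"jaw":-1},{"tx":0,"ty":0,"tz":0.015,"ax":0,"ay":0,"az":0,"jaw":-1},{"tx":0,"ty":0,"tz":0.01,"ax":0,"ay":0,"az":0,"jaw":-1},{"tx":0,"ty":0,"tz":0.005,"ax":0,"ay":0,"az":0,"jaw":-1},{"tx":0,"ty":0,"tz":0.002,"ax":0,"ay":0,"az":0,"jaw":-1},{"tx":0,"ty":0,"tz":0.001,"ax":0,"ay":0,"az":0,"jaw":-1},{"tx":0,"ty":0,"tz":0,"ax":0,"ay":0,"az":0,"jaw":-1},{"tx":0,"ty":0,"tz":0,"ax":0,"ay":0,"az":0,"jaw":-1},{"tx":0,"ty":0,"tz":0,"ax":0,"ay":0,"az":0,"jaw":-1},{"tx":0,"ty":0,"tz":0,"ax":0,"ay":0,"az":0,"jaw":-1}]'
```

```text
time: 6.85
ee_pos: [0.5358, 0.2916, 0.1055]
tcp_rot: [180.0, -0.0, 90.0]
wrist_force: [0.5, -0.2, -1.7]
opening: 0.0636
grasp_force: 45.0
```

```bash
python3 -m handwheel '[{"tx":0,"ty":0,"tz":0.0005,"ax":0,"ay":0,"az":0,"jaw":-1},{"tx":0,"ty":0,"tz":0,"ax":0,"ay":0,"az":0,"jaw":1},{"tx":0,"ty":0,"tz":0,"ax":0,"ay":0,"az":0,"jaw":1},{"tx":0,"ty":0,"tz":0,"ax":0,"ay":0,"az":0,"jaw":1},{"tx":0,"ty":0,"tz":0,"ax":0,"ay":0,"az":0,"jaw":1},{"tx":0,"ty":0,"tz":-0.02,"ax":0,"ay":0,"az":0,"jaw":1},{"tx":0,"ty":0,"tz":-0.04,"ax":0,"ay":0,"az":0,"jaw":1},{"tx":0,"ty":0,"tz":-0.04,"ax":0,"ay":0,"az":0,"jaw":1},{"tx":0,"ty":0,"tz":-0.04,"ax":0,"ay":0,"az":0,"jaw":1},{"tx":0,"ty":0,"tz":-0.02,"ax":0,"ay":0,"az":0,"jaw":1}]'
python3 -m handwheel '[{"tx":-0.02,"ty":0.003,"tz":0,"ax":0,"ay":0,"az":0,"jaw":1},{"tx":-0.03,"ty":0.004,"tz":0,"ax":0,"ay":0,"az":0,"jaw":1},{"tx":-0.03,"ty":0.004,"tz":0,"ax":0,"ay":0,"az":0,"jaw":1},{"tx":-0.03,"ty":0.004,"tz":0,"ax":0,"ay":0,"az":0,"jaw":1},{"tx":-0.03,"ty":0.003,"tz":0,"ax":0,"ay":0,"az":0,"jaw":1},{"tx":-0.021,"ty":0.003,"tz":0,"ax":0,"ay":0,"az":0,"jaw":1},{"tx":0,"ty":0,"tz":0,"ax":0,"ay":0,"az":0,"jaw":1},{"tx":0,"ty":0,"tz":0,"ax":0,"ay":0,"az":0,"jaw":1},{"tx":0,"ty":0,"tz":0,"ax":0,"ay":0,"az":0,"jaw":1},{"tx":0,"ty":0,"tz":0,"ax":0,"ay":0,"az":0,"jaw":1}]'
python3 - <<'E'
from h import *
im,K,E=cam("wrist"); save(im,"pics/w3.png"); print(E[:3,3])
for n,p in(("R",(.557,.13,.14)),("S",(.562,-.099,.18))): print(n,pix(p,K,E))
for u in ((320,160),(330,160),(330,170)): print(world(u,.14,K,E))
E
```

```text
time: 8.1
ee_pos: [0.536, 0.2918, 0.2674]
tcp_rot: [179.9, -0.1, 90.0]
wrist_force: [-0.5, -0.1, -0.9]
opening: 0.0853
grasp_force: 0.0
time: 9.35
ee_pos: [0.5566, 0.1312, 0.2647]
tcp_rot: [-180.0, -0.0, 90.0]
wrist_force: [0.3, -0.4, -0.9]
opening: 0.0856
grasp_force: 0.0
[0.55690716 0.20031036 0.40790195]
R [320.50801408 190.11506644]
S [325.65448074 438.54254578]
[0.55655373 0.15592715 0.14      ]
[0.56488353 0.15593366 0.14      ]
[0.56495988 0.14747512 0.14      ]
```

View pics/w3.png

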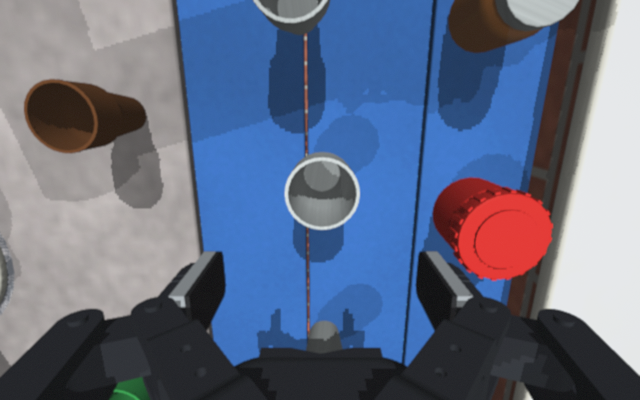

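R's rim is at (322,193), i.e. at (.558,.1275). I'll correct by +1.5 mm and -3.5 mm, then descend and grip.

```bash
python3 -m handwheel '[{"tx":-0.0035,"ty":0.0015,"tz":0.02,"ax":0,"ay":0,"az":0,"jaw":1},{"tx":0,"ty":0,"tz":0.028,"ax":0,"ay":0,"az":0,"jaw":1},{"tx":0,"ty":0,"tz":0.028,"ax":0,"ay":0,"az":0,"jaw":1},{"tx":0,"ty":0,"tz":0.028,"ax":0,"ay":0,"az":0,"jaw":1},{"tx":0,"ty":0,"tz":0.028,"ax":0,"ay":0,"az":0,"jaw":1},{"tx":0,"ty":0,"tz":0.028,"ax":0,"ay":0,"az":0,"jaw":1},{"tx":0,"ty":0,"tz":0,"ax":0,"ay":0,"az":0,"jaw":1},{"tx":0,"ty":0,"tz":0,"ax":0,"ay":0,"az":0,"jaw":-1},{"tx":0,"ty":0,"tz":0,"ax":0,"ay":0,"az":0,"jaw":-1},{"tx":0,"ty":0,"tz":0,"ax":0,"ay":0,"az":0,"jaw":-1}]' 40
python3 -m handwheel '[{"tx":0,"ty":0,"tz":0,"ax":0,"ay":0,"az":0,"jaw":-1},{"tx":0,"ty":0,"tz":0,"ax":0,"ay":0,"az":0,"jaw":-1},{"tx":0,"ty":0,"tz":-0.01,"ax":0,"ay":0,"az":0,"jaw":-1},{"tx":0,"ty":0,"tz":-0.015,"ax":0,"ay":0,"az":0,"jaw":-1},{"tx":0,"ty":0,"tz":-0.015,"ax":0,"ay":0,"az":0,"jaw":-1},{"tx":0,"ty":0,"tz":-0.01,"ax":0,"ay":0,"az":0,"jaw":-1},{"tx":0,"ty":0,"tz":0,"ax":0,"ay":0,"az":0,"jaw":-1},{"tx":0,"ty":0,"tz":0,"ax":0,"ay":0,"az":0,"jaw":-1},{"tx":0,"ty":0,"tz":0,"ax":0,"ay":0,"az":0,"jaw":-1},{"tx":0,"ty":0,"tz":0,"ax":0,"ay":0,"az":0,"jaw":-1}]'; python3 - <<'E'
from h import *
for i in range(5):
    o=telemetry.get_obs(); print(o["wrist_force"]); optics.camera("top")
E
```

```text
time: 10.65
ee_pos: [0.5589, 0.1273, 0.1067]
tcp_rot: [179.9, -0.0, 90.0]
wrist_force: [-1.6, -0.1, 6.1]
opening: 0.0628
grasp_force: 44.5
time: 11.9
ee_pos: [0.558, 0.1271, 0.1543]
tcp_rot: [-180.0, 0.0, 90.0]
wrist_force: [1.1, 0.6, -1.0]
opening: 0.0627
grasp_force: 44.3
[ 1.06977255  0.64575074 -1.04442591]
[ 0.06823084 -0.05544663 -0.67024759]
[ 0.10922832  0.36742194 -1.51110589]
[-0.18670009  0.27415501 -2.34499204]
[ 0.13089785 -0.92462747 -0.65377657]
```

R is light, about 1.2 N, which confirms L as the heavy one. Next I'll raise R and refine the stack position by fitting the bright rim circle in both fixed views, using L and R at their known positions to check the fit.

```bash
python3 -m handwheel '[{"tx":0,"ty":0,"tz":-0.01,"ax":0,"ay":0,"az":0,"jaw":-1},{"tx":0,"ty":0,"tz":-0.025,"ax":0,"ay":0,"az":0,"jaw":-1},{"tx":0,"ty":0,"tz":-0.03,"ax":0,"ay":0,"az":0,"jaw":-1},{"tx":0,"ty":0,"tz":-0.03,"ax":0,"ay":0,"az":0,"jaw":-1},{"tx":0,"ty":0,"tz":-0.03,"ax":0,"ay":0,"az":0,"jaw":-1},{"tx":0,"ty":0,"tz":-0.025,"ax":0,"ay":0,"az":0,"jaw":-1},{"tx":0,"ty":0,"tz":-0.01,"ax":0,"ay":0,"az":0,"jaw":-1},{"tx":0,"ty":0,"tz":0,"ax":0,"ay":0,"az":0,"jaw":-1},{"tx":0,"ty":0,"tz":0,"ax":0,"ay":0,"az":0,"jaw":-1},{"tx":0,"ty":0,"tz":0,"ax":0,"ay":0,"az":0,"jaw":-1}]'
cat > fit.py <<'E'
from h import *
from scipy.ndimage import map_coordinates
t=np.linspace(0,2*np.pi,120,endpoint=False)
def score(g,K,E,c,z,r):
    P=np.c_[c[0]+r*np.cos(t),c[1]+r*np.sin(t),np.full_like(t,z)]
    q=(P-E[:3,3])@E[:3,:3]@K.T; q=q[:,:2]/q[:,2:]
    return map_coordinates(g,[q[:,1],q[:,0]],order=1,mode='nearest').mean()
def fit(f,n,c,z,r):
    im=cv2.imread(f); g=im[:,:,2].astype(float)  # red: low on blue shelf
    C=optics.camera(n);K=np.array(C["K"]);E=np.array(C["extrinsics"])
    s=np.arange(-.015,.0151,.001)
    A=np.array([[score(g,K,E,(c[0]+a,c[1]+b),z,r) for b in s] for a in s])
    W=np.clip(A-A.max()+8,0,None); W/=W.sum()
    return np.array([c[0]+(W.sum(1)*s).sum(),c[1]+(W.sum(0)*s).sum()]),A.max()
E
python3 - <<'E'
from fit import *
for n in("top","scene"):
    for k,c,z,r in(("L",(.536,.2918),.14,.0307),("R",(.558,.1272),.14,.0307),("S",(.562,-.099),.18,.0307),("P",(.597,-.307),.12,.0905)):
        p,m=fit(f"pics/{n}0.png",n,c,z,r); print(n,k,p.round(4),(p-c).round(4),m.round(0))
E
```

```text
time: 13.4
ee_pos: [0.5579, 0.127, 0.3138]
tcp_rot: [-179.9, 0.0, 90.0]
wrist_force: [0.3, 0.6, -1.7]
opening: 0.0626
grasp_force: 44.4
top L [0.5359 0.2928] [-0.0001  0.001 ] 186.0
top R [0.5595 0.128 ] [0.0015 0.0008] 177.0
top S [ 0.5629 -0.0993] [ 0.0009 -0.0003] 177.0
top P [ 0.5986 -0.3095] [ 0.0016 -0.0025] 236.0
scene L [0.5359 0.2916] [-0.0001 -0.0002] 152.0
scene R [0.5594 0.1269] [ 0.0014 -0.0003] 162.0
scene S [ 0.5625 -0.1   ] [ 0.0005 -0.001 ] 173.0
scene P [ 0.5984 -0.31  ] [ 0.0014 -0.003 ] 241.0
```

The fit matches the known L and R to about 1 mm and gives S=(.562,-.100) and P=(.598,-.310). I'll move over the stack.

```bash
python3 -m handwheel '[{"tx":-0.015,"ty":0,"tz":0,"ax":0,"ay":0,"az":0,"jaw":-1},{"tx":-0.03,"ty":0.001,"tz":0,"ax":0,"ay":0,"az":0,"jaw":-1},{"tx":-0.04,"ty":0.001,"tz":0,"ax":0,"ay":0,"az":0,"jaw":-1},{"tx":-0.04,"ty":0.001,"tz":0,"ax":0,"ay":0,"az":0,"jaw":-1},{"tx":-0.04,"ty":0.001,"tz":0,"ax":0,"ay":0,"az":0,"jaw":-1},{"tx":-0.035,"ty":0,"tz":0,"ax":0,"ay":0,"az":0,"jaw":-1},{"tx":-0.02,"ty":0,"tz":0,"ax":0,"ay":0,"az":0,"jaw":-1},{"tx":-0.007,"ty":0,"tz":0,"ax":0,"ay":0,"az":0,"jaw":-1},{"tx":0,"ty":0,"tz":0,"ax":0,"ay":0,"az":0,"jaw":-1},{"tx":0,"ty":0,"tz":0,"ax":0,"ay":0,"az":0,"jaw":-1}]'
python3 - <<'E'
from h import *
out=[]
for n in("scene","top"):
    im,K,E=cam(n); u,v=pix((.562,-.1,.2),K,E).astype(int)
    out.append(cv2.resize(im[v-70:v+70,u-70:u+70],(400,400),interpolation=cv2.INTER_CUBIC))
save(np.hstack(out),"pics/over.png")
E
```

```text
time: 15.05
ee_pos: [0.5622, -0.099, 0.3149]
tcp_rot: [180.0, -0.0, 90.1]
wrist_force: [0.6, 0.3, -1.7]
opening: 0.0628
grasp_force: 44.3
```

View pics/over.png

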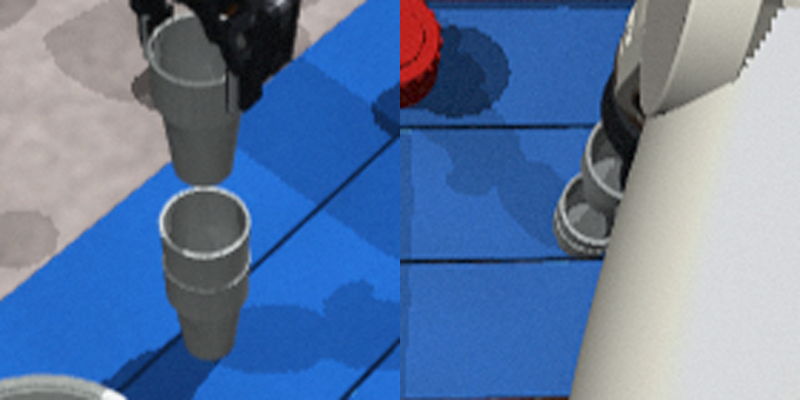

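The held tumbler hangs upright, its foot at (203,180) in the crop, centred over the stack mouth at (205,222). I'll lower most of the way first.

```bash
python3 -m handwheel '[{"tx":-0.001,"ty":0,"tz":0.01,"ax":0,"ay":0,"az":0,"jaw":-1},{"tx":0,"ty":0,"tz":0.02,"ax":0,"ay":0,"az":0,"jaw":-1},{"tx":0,"ty":0,"tz":0.02,"ax":0,"ay":0,"az":0,"jaw":-1},{"tx":0,"ty":0,"tz":0.015,"ax":0,"ay":0,"az":0,"jaw":-1},{"tx":0,"ty":0,"tz":0.01,"ax":0,"ay":0,"az":0,"jaw":-1},{"tx":0,"ty":0,"tz":0.01,"ax":0,"ay":0,"az":0,"jaw":-1},{"tx":0,"ty":0,"tz":0.01,"ax":0,"ay":0,"az":0,"jaw":-1},{"tx":0,"ty":0,"tz":0.005,"ax":0,"ay":0,"az":0,"jaw":-1},{"tx":0,"ty":0,"tz":0,"ax":0,"ay":0,"az":0,"jaw":-1},{"tx":0,"ty":0,"tz":0,"ax":0,"ay":0,"az":0,"jaw":-1}]'
```

```text
time: 16.4
ee_pos: [0.5623, -0.1009, 0.2152]
tcp_rot: [180.0, 0.0, 90.0]
wrist_force: [0.2, -0.2, -1.1]
opening: 0.0629
grasp_force: 44.3
```

```bash
python3 -m handwheel '[{"tx":0,"ty":0,"tz":0.005,"ax":0,"ay":0,"az":0,"jaw":-1},{"tx":0,"ty":0,"tz":0.005,"ax":0,"ay":0,"az":0,"jaw":-1},{"tx":0,"ty":0,"tz":0.005,"ax":0,"ay":0,"az":0,"jaw":-1},{"tx":0,"ty":0,"tz":0.003,"ax":0,"ay":0,"az":0,"jaw":-1},{"tx":0,"ty":0,"tz":0.003,"ax":0,"ay":0,"az":0,"jaw":-1},{"tx":0,"ty":0,"tz":0.002,"ax":0,"ay":0,"az":0,"jaw":-1},{"tx":0,"ty":0,"tz":0.001,"ax":0,"ay":0,"az":0,"jaw":-1},{"tx":0,"ty":0,"tz":0,"ax":0,"ay":0,"az":0,"jaw":-1},{"tx":0,"ty":0,"tz":0,"ax":0,"ay":0,"az":0,"jaw":-1},{"tx":0,"ty":0,"tz":0,"ax":0,"ay":0,"az":0,"jaw":-1}]'
```

```text
time: 17.65
ee_pos: [0.5622, -0.1009, 0.1909]
tcp_rot: [180.0, 0.0, 90.0]
wrist_force: [0.1, -0.2, -1.6]
opening: 0.0625
grasp_force: 44.3
```

```bash
python3 -m handwheel '[{"tx":0,"ty":0,"tz":0.001,"ax":0,"ay":0,"az":0,"jaw":-1},{"tx":0,"ty":0,"tz":0.001,"ax":0,"ay":0,"az":0,"jaw":-1},{"tx":0,"ty":0,"tz":0.001,"ax":0,"ay":0,"az":0,"jaw":-1},{"tx":0,"ty":0,"tz":0.001,"ax":0,"ay":0,"az":0,"jaw":-1},{"tx":0,"ty":0,"tz":0.0005,"ax":0,"ay":0,"az":0,"jaw":-1},{"tx":0,"ty":0,"tz":0,"ax":0,"ay":0,"az":0,"jaw":-1},{"tx":0,"ty":0,"tz":0,"ax":0,"ay":0,"az":0,"jaw":-1},{"tx":0,"ty":0,"tz":0,"ax":0,"ay":0,"az":0,"jaw":-1},{"tx":0,"ty":0,"tz":0,"ax":0,"ay":0,"az":0,"jaw":-1},{"tx":0,"ty":0,"tz":0,"ax":0,"ay":0,"az":0,"jaw":-1}]'
```

```text
time: 18.9
ee_pos: [0.5624, -0.1009, 0.1868]
tcp_rot: [179.9, 0.0, 90.0]
wrist_force: [1.2, 0.9, 5.5]
opening: 0.063
grasp_force: 44.8
```

It's seated, with a push of 5.5 N at the expected height. I'll open and back off straight up, slowly at first.

```bash
python3 -m handwheel '[{"tx":0,"ty":0,"tz":-0.0005,"ax":0,"ay":0,"az":0,"jaw":-1},{"tx":0,"ty":0,"tz":0,"ax":0,"ay":0,"az":0,"jaw":1},{"tx":0,"ty":0,"tz":0,"ax":0,"ay":0,"az":0,"jaw":1},{"tx":0,"ty":0,"tz":0,"ax":0,"ay":0,"az":0,"jaw":1},{"tx":0,"ty":0,"tz":0,"ax":0,"ay":0,"az":0,"jaw":1},{"tx":0,"ty":0,"tz":-0.01,"ax":0,"ay":0,"az":0,"jaw":1},{"tx":0,"ty":0,"tz":-0.02,"ax":0,"ay":0,"az":0,"jaw":1},{"tx":0,"ty":0,"tz":-0.03,"ax":0,"ay":0,"az":0,"jaw":1},{"tx":0,"ty":0,"tz":-0.03,"ax":0,"ay":0,"az":0,"jaw":1},{"tx":0,"ty":0,"tz":-0.03,"ax":0,"ay":0,"az":0,"jaw":1}]'
python3 - <<'E'
from fit import *
im,K,E=cam("scene"); save(im,"pics/s2.png"); u,v=pix((.562,-.1,.15),K,E).astype(int)
save(cv2.resize(im[v-70:v+70,u-70:u+70],(500,500),interpolation=cv2.INTER_CUBIC),"pics/nest.png")
for z in(.21,.22,.23): print(z,fit("pics/s2.png","scene",(.562,-.1),z,.0307))
E
```

```text
time: 20.15
ee_pos: [0.562, -0.1009, 0.3086]
tcp_rot: [180.0, 0.0, 90.0]
wrist_force: [0.5, -0.1, 0.8]
opening: 0.0851
grasp_force: 0.0
0.21 (array([ 0.55709728, -0.09479955]), np.float64(174.12521689871318))
0.22 (array([ 0.56297818, -0.10094015]), np.float64(174.9958580932346))
0.23 (array([ 0.56864691, -0.10695662]), np.float64(168.53728321833287))
```

View pics/nest.png

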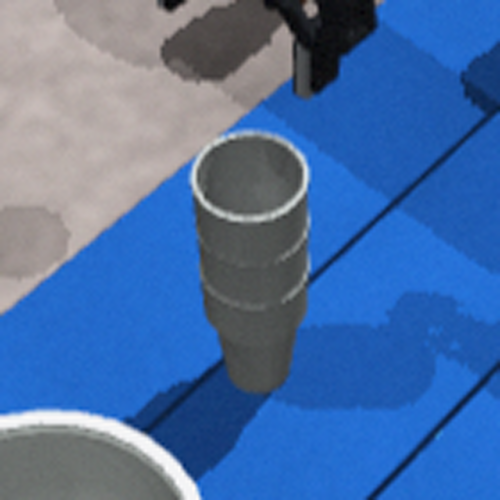

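The stack of three is upright, rim at (250,178) in the crop, with even steps. The fitted rim at z=.22 is centred at (.563,-.101), so it's fully nested. Back to L.

```bash
python3 -m handwheel '[{"tx":0.025,"ty":-0.002,"tz":0,"ax":0,"ay":0,"az":0,"jaw":1},{"tx":0.045,"ty":-0.003,"tz":0,"ax":0,"ay":0,"az":0,"jaw":1},{"tx":0.05,"ty":-0.004,"tz":0,"ax":0,"ay":0,"az":0,"jaw":1},{"tx":0.05,"ty":-0.004,"tz":0,"ax":0,"ay":0,"az":0,"jaw":1},{"tx":0.05,"ty":-0.003,"tz":0,"ax":0,"ay":0,"az":0,"jaw":1},{"tx":0.05,"ty":-0.003,"tz":0,"ax":0,"ay":0,"az":0,"jaw":1},{"tx":0.05,"ty":-0.003,"tz":0,"ax":0,"ay":0,"az":0,"jaw":1},{"tx":0.045,"ty":-0.003,"tz":0,"ax":0,"ay":0,"az":0,"jaw":1},{"tx":0.0276,"ty":-0.001,"tz":0,"ax":0,"ay":0,"az":0,"jaw":1},{"tx":0,"ty":0,"tz":0,"ax":0,"ay":0,"az":0,"jaw":1}]'
```

```text
time: 21.6
ee_pos: [0.5356, 0.2933, 0.305]
tcp_rot: [-179.9, 0.1, 90.1]
wrist_force: [0.3, 0.5, -0.1]
opening: 0.0853
grasp_force: 0.0
```

Down to z .105, 0.200 lower.

```bash
python3 -m handwheel '[{"tx":-0.001,"ty":0,"tz":0.02,"ax":0,"ay":0,"az":0,"jaw":1},{"tx":0,"ty":0,"tz":0.04,"ax":0,"ay":0,"az":0,"jaw":1},{"tx":0,"ty":0,"tz":0.04,"ax":0,"ay":0,"az":0,"jaw":1},{"tx":0,"ty":0,"tz":0.03,"ax":0,"ay":0,"az":0,"jaw":1},{"tx":0,"ty":0,"tz":0.03,"ax":0,"ay":0,"az":0,"jaw":1},{"tx":0,"ty":0,"tz":0.025,"ax":0,"ay":0,"az":0,"jaw":1},{"tx":0,"ty":0,"tz":0.016,"ax":0,"ay":0,"az":0,"jaw":1},{"tx":0,"ty":0,"tz":0,"ax":0,"ay":0,"az":0,"jaw":1},{"tx":0,"ty":0,"tz":0,"ax":0,"ay":0,"az":0,"jaw":-1},{"tx":0,"ty":0,"tz":0,"ax":0,"ay":0,"az":0,"jaw":-1}]' 40
python3 -m handwheel '[{"tx":0,"ty":0,"tz":0,"ax":0,"ay":0,"az":0,"jaw":-1},{"tx":0,"ty":0,"tz":0,"ax":0,"ay":0,"az":0,"jaw":-1},{"tx":0,"ty":0,"tz":0,"ax":0,"ay":0,"az":0,"jaw":-1},{"tx":0,"ty":0,"tz":-0.01,"ax":0,"ay":0,"az":0,"jaw":-1},{"tx":0,"ty":0,"tz":-0.025,"ax":0,"ay":0,"az":0,"jaw":-1},{"tx":0,"ty":0,"tz":-0.03,"ax":0,"ay":0,"az":0,"jaw":-1},{"tx":0,"ty":0,"tz":-0.03,"ax":0,"ay":0,"az":0,"jaw":-1},{"tx":0,"ty":0,"tz":-0.03,"ax":0,"ay":0,"az":0,"jaw":-1},{"tx":0,"ty":0,"tz":-0.03,"ax":0,"ay":0,"az":0,"jaw":-1},{"tx":0,"ty":0,"tz":-0.03,"ax":0,"ay":0,"az":0,"jaw":-1}]' 50
```

```text
time: 22.85
ee_pos: [0.5364, 0.291, 0.1075]
tcp_rot: [179.9, -0.1, 90.0]
wrist_force: [-2.7, -0.8, 4.5]
opening: 0.0638
grasp_force: 44.1
time: 24.1
ee_pos: [0.5361, 0.2906, 0.2923]
tcp_rot: [180.0, -0.0, 90.0]
wrist_force: [-0.4, 0.8, -2.7]
opening: 0.0633
grasp_force: 56.0
```

The way to the patila crosses the stack (top at z=.22), so I'll raise 70 mm first and then traverse.

```bash
python3 -m handwheel '[{"tx":0,"ty":0,"tz":-0.03,"ax":0,"ay":0,"az":0,"jaw":-1},{"tx":0,"ty":0,"tz":-0.03,"ax":0,"ay":0,"az":0,"jaw":-1},{"tx":-0.02,"ty":0.002,"tz":-0.01,"ax":0,"ay":0,"az":0,"jaw":-1},{"tx":-0.035,"ty":0.004,"tz":0,"ax":0,"ay":0,"az":0,"jaw":-1},{"tx":-0.045,"ty":0.005,"tz":0,"ax":0,"ay":0,"az":0,"jaw":-1},{"tx":-0.045,"ty":0.005,"tz":0,"ax":0,"ay":0,"az":0,"jaw":-1},{"tx":-0.045,"ty":0.005,"tz":0,"ax":0,"ay":0,"az":0,"jaw":-1},{"tx":-0.045,"ty":0.005,"tz":0,"ax":0,"ay":0,"az":0,"jaw":-1},{"tx":-0.03,"ty":0.003,"tz":0,"ax":0,"ay":0,"az":0,"jaw":-1},{"tx":-0.015,"ty":0.001,"tz":0,"ax":0,"ay":0,"az":0,"jaw":-1}]'
```

```text
time: 25.35
ee_pos: [0.5659, 0.0084, 0.3605]
tcp_rot: [-180.0, 0.0, 89.9]
wrist_force: [-0.9, 0.8, -3.8]
opening: 0.0633
grasp_force: 56.1
```

Remaining: dx +.032, dy -.318.

```bash
python3 -m handwheel '[{"tx":-0.02,"ty":0.002,"tz":0,"ax":0,"ay":0,"az":0,"jaw":-1},{"tx":-0.035,"ty":0.004,"tz":0,"ax":0,"ay":0,"az":0,"jaw":-1},{"tx":-0.045,"ty":0.005,"tz":0,"ax":0,"ay":0,"az":0,"jaw":-1},{"tx":-0.045,"ty":0.005,"tz":0,"ax":0,"ay":0,"az":0,"jaw":-1},{"tx":-0.045,"ty":0.005,"tz":0,"ax":0,"ay":0,"az":0,"jaw":-1},{"tx":-0.045,"ty":0.005,"tz":0,"ax":0,"ay":0,"az":0,"jaw":-1},{"tx":-0.04,"ty":0.004,"tz":0,"ax":0,"ay":0,"az":0,"jaw":-1},{"tx":-0.03,"ty":0.002,"tz":0,"ax":0,"ay":0,"az":0,"jaw":-1},{"tx":-0.01,"ty":0,"tz":0,"ax":0,"ay":0,"az":0,"jaw":-1},{"tx":0,"ty":0,"tz":0,"ax":0,"ay":0,"az":0,"jaw":-1}]'
python3 -m handwheel '[{"tx":0,"ty":0,"tz":0.01,"ax":0,"ay":0,"az":0,"jaw":-1},{"tx":0,"ty":0,"tz":0.02,"ax":0,"ay":0,"az":0,"jaw":-1},{"tx":0,"ty":0,"tz":0.02,"ax":0,"ay":0,"az":0,"jaw":-1},{"tx":0,"ty":0,"tz":0.02,"ax":0,"ay":0,"az":0,"jaw":-1},{"tx":0,"ty":0,"tz":0.02,"ax":0,"ay":0,"az":0,"jaw":-1},{"tx":0,"ty":0,"tz":0.01,"ax":0,"ay":0,"az":0,"jaw":-1},{"tx":0,"ty":0,"tz":0,"ax":0,"ay":0,"az":0,"jaw":-1},{"tx":0,"ty":0,"tz":0,"ax":0,"ay":0,"az":0,"jaw":-1},{"tx":0,"ty":0,"tz":0,"ax":0,"ay":0,"az":0,"jaw":-1},{"tx":0,"ty":0,"tz":0,"ax":0,"ay":0,"az":0,"jaw":-1}]'
python3 - <<'E'
from fit import *
im,K,E=cam("scene"); save(im,"pics/s3.png")
print(fit("pics/s3.png","scene",(.562,-.1),.22,.0307), telemetry.get_obs()["wrist_force"])
E
```

```text
time: 26.6
ee_pos: [0.5982, -0.3044, 0.3603]
tcp_rot: [-180.0, -0.0, 90.0]
wrist_force: [0.5, 0.6, -2.9]
opening: 0.0634
grasp_force: 56.2
time: 27.85
ee_pos: [0.5982, -0.3044, 0.2612]
tcp_rot: [180.0, 0.0, 90.0]
wrist_force: [0.6, 0.9, -3.0]
opening: 0.063
grasp_force: 56.3
(array([ 0.56300754, -0.10081638]), np.float64(150.98569975357233)) [ 0.16758021  0.96507451 -4.07620125]
```

View pics/s3.png

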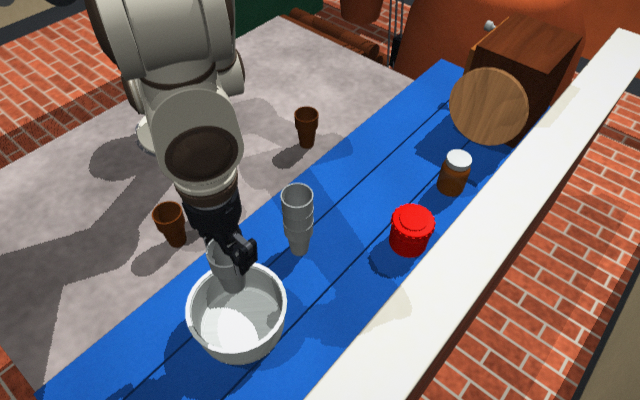

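The heavy tumbler is held upright at (230,270) over the patila mouth, foot about 154 mm up and about 6 mm off the axis. The stack at (297,220) stands intact, and the jar and box haven't moved. Handing in.

```bash
python3 -c "
from workcell import workorder
print(workorder.job_done())"
```

```text
the job is handed in; nothing more can be done
None
```

I handed the job in at about 28 s of the 72 s, with no verdict shown: the lighter tumbler (about 1.2 N) is fully nested in the stack and let go, and the heavier one (about 3.4 N) is held upright over the patila's mouth, foot about 154 mm above its underside.

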